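# Line up a carton under the bench punch and hold its key switch on

### The arm

A 7-joint arm with a two-finger parallel gripper is mounted at the origin on the work surface. World frame = base frame: x ahead of the robot, y to its left, z up, the work surface at z = 0. Lengths are in mm, angles in rad, forces in N, time in s.
With the tool pointing down it reaches from about 400 to 850 mm from the base axis. Payload 6.9 kg.
Tool frame: the origin (TCP) lies on the centre line of the jaws, within the pads' length; the fingertips stand 8 mm ahead of it and the grasp point (between the pads) lies 11 mm behind it; z points along the fingers, y is the line along which they close (so a half turn about z gives the same grasp; the last joint's range is limited). The gripper opens to 85 mm and grips with 20 to 120 N. Pads are 22 mm wide; open, the fingers measure 114 mm over their backs; the gripper's body (76 mm by 85 mm) begins 54 mm behind the grasp point. The pads swing forward as they close: fully open they stand 13 mm farther back than shut.
Start: joints at [1.381, 0.507, -0.238, 1.5, 0.126, 1.149, -0.155], TCP at [182.161, -597.853, 209.675] pointing down, gripper open.
Joint ranges: [-3.08, 3.08], [-0.24, 2.05], [-1.43, 1.35], [0, 2.5], [-1.52, 4.66], [0.17, 1.96], [-2.89, 2.89]. Speed limits (rad/s): [2.39, 2.39, 3.14, 3.14, 3.14, 3.14, 3.14].

### API

Orientations are given as a unit quaternion [w, x, y, z].
In Python, from bench import env gives the robot as it stands.
- The arm moves only by the tool servo_tool, never from a script. Its argument "plan" is text: rows parted by semicolons, each of 5 numbers parted by spaces: the shift along the tool's x, y, z in cm, then the turn about the tool's z in rad, then the opening, from 0 (shut) to 1 (fully open). A call has 1 to 5 rows; each row is the pose to reach, as a shift and turn from the pose commanded when the call began, along the tool's axes at that moment; what a row does not reach only later rows make up. A row lasts 1/12 s, in which the tool goes at most 41.7 mm and 7.16 degrees, less where a joint would pass 70% of its speed; a pose out of reach is approached as far as the arm can. A call with a gripper value outside its range is refused whole. The fingers move at their own pace and stop on an object; "squeeze" is the grip in N (left out, the last holds). Time passes only in rows, so rows that repeat a pose let the fingers close. It gives the time, the measured TCP pose, the force, the opening and the grip force at its end, in the units of the state.
- env.get_state(): the state, without advancing time (a new reading comes with each control period).
- env.read_camera(name): name is "scene" or "top"; returns a dict with "color" (384x512x3 uint8, blue, green, red), "fx", "fy", "cx", "cy" (pixels), "k1" (the pictures are not rectified: a ray, as slopes to the right and down, at radius r is drawn at 1 + k1 r^2 times it, then the intrinsics apply), "extrinsics" (4x4, takes a point from camera to world coordinates). Camera axes: x right, y down, z forward; pixel columns grow to the right and rows downward; lengths in mm; the calibration is good to about 2 mm. A picture is of the moment at which its call begins. There is no depth.
- env.sign_off(): hands the job in; it is judged then, once.
The state is a dict: "clock": time; "qpos": joint angles; "joint_vel": joint speeds; "effort": joint torques, N m; "tool_pos": TCP position; "tool_rot": TCP orientation; "ft_force": force on the tool from outside, world axes, zero at the start; "moment": the same for the moment, N m; "width": finger opening in mm; "grasp_force": force on a finger pad.
Only numpy, scipy, OpenCV 4.12 (cv2) and the standard library are available. Lean on these libraries where they do the work, as an engineer would, in place of code of your own. Each camera call takes 0.05 s, during which the arm holds its last target. There are 200 camera calls.

### The job

Slide the narrow carton along the bench, without lifting it, until the ringed mark on its top sits right under the tip of the bench punch. Then take the square-headed key out of the wooden key rest (leave the round-headed one there), push it fully home in the punch's key switch past its sticky pins, and only then turn it a quarter turn clockwise to the stop. The switch springs back, so finish still gripping the key and holding it turned, with the mark still under the tip and the other goods left where they are.

Things in the scene. Friction and masses are not known exactly. Their poses are not given: they have to be found in the camera images.
- carton: Closed narrow brown carton lying flat, 56 (its x) x 180 (its y) x 32 mm high, about 0.35 kg (0.25 to 0.47), loose. Origin at the centre of its underside, y along its length towards the marked end, z up. Grip it across the 56 mm width near its unmarked (-y) end: the 60 mm nearest the marked end goes under the punch.
- mark (a point): Centre of the printed black ring (18 mm outer diameter) on the carton's top face, 60 mm from the carton's centre towards its +y end, 32 mm above the bench.
- punch_tip (a point): Lower end of the fixed steel punch tip, pointing down, 42 mm above the bench (10 mm above the carton's top). The punch arm (50 mm wide in x) overhangs it from 111 to 145 mm height, a 38 mm round cap on top reaches 175 mm. The foot and column stand 75 mm and more beyond the tip, towards world +y (within 0.15 rad), so the carton comes in from the -y side.
- key: Square-headed key, loose, upright, blade down in either seat of the key rest. Black head 36 (its x) x 12 (y) x 50 mm tall; steel blade below it 10 (x) x 4 (y) mm, 30 mm long with a 5 mm V point. Alike after half a turn about z. 45 g. Origin: middle of the head's underside (shoulder), z up; it rests 36 mm above the bench. Grip it across the 12 mm.
- key_tip (a point): Point of the square-headed key's blade, 30 mm below the key's origin.
- roundkey: The other key, to be left alone: same blade, but a round disc head 36 mm across, 12 mm thick, 45 mm tall in all above the shoulder. Stands in the other seat, 60 mm from the square-headed key.
- keyrest: Fixed wooden key rest 120 (x) x 44 (y) x 36 mm high, two slots 60 mm apart along its x. Origin at the centre of its underside. Keys stand with their width along its x.
- keyway (a point): Centre of the keyway's mouth, on the brass plug's axis and top face, 63 mm above the bench, facing up. Frame turns with the plug: x along the slot, z up. Slot 12.4 x 5.6 mm below a 4 mm deep 45-degree funnel (mouth 20 x 13 mm). Two sticky pins 15 and 22 mm down: pushing past takes 5 to 15 N, a small wiggle helps. Home: key's shoulder rests on the plug, key origin at this point.
- lockbox: Fixed grey key-switch box 100 x 100 x 60 mm with the brass plug, 42 mm across, in the middle of its top, standing 3 mm proud. Origin at the centre of its underside. At rest the slot lies along its x; a black tick on the plug's rim marks the slot's +x end, white ticks on the box its rest and turned places.
- plug (a joint): Turn of the lock plug in rad: 0 at rest, grows clockwise seen from above to a hard stop at 1.571 (quarter turn). A return spring (0.024 N m at rest to 0.15 N m at the stop) brings it back when let go. The blade has play in the slot: the plug lags the key by up to about 0.2 rad, so turn the key until it comes up against the stop.
- tape: Bystander: upright-axis roll of paper tape, 76 mm diameter, 45 mm high, loose.
- soapbox: Bystander: small pink box 50 x 90 x 30 mm, loose.
- jar_a: Bystander: amber jar with white lid, 60 mm diameter, 75 mm high, loose.
- jar_b: Bystander: amber jar like jar_a.
- jar_c: Bystander: amber jar like jar_a, near the punch.
- lotion: Bystander: green bottle, 52 mm diameter, 150 mm high, loose.
- cream: Bystander: white bottle, 52 mm diameter, 110 mm high, loose.

How it is judged (in metres and radians):
On the way, in this order (a step that is already met when the one before it is completed fails the run):
1. the ringed mark sits under the punch tip, carton flat on the bench (horizontal distance between mark and punch_tip below 0.009 m and height (world z) of carton below 0.004 m), for 0.2 s.
2. the square-headed key is fully home in the keyway, plug not yet turned (all of step 1 and z of key in the frame of keyway below 0.003 m and horizontal distance between key and keyway below 0.004 m and angle between the z axis of key and the z axis of keyway, either way round below 0.12 rad and value of joint plug below 0.35 rad), for 0.1 s.
At the end, for the whole second after the job is handed in: Mark within 9 mm of straight under the punch tip, carton flat on the bench; square-headed key home: shoulder within 3 mm of the plug's top, within 4 mm of its axis, upright; plug turned over 1.3 rad (75 deg) and held there by the fingers gripping the key with over 2 N (all of step 1 and z of key in the frame of keyway below 0.003 m and horizontal distance between key and keyway below 0.004 m and angle between the z axis of key and the z axis of keyway, either way round below 0.12 rad and value of joint plug above 1.3 rad and contact force between the fingers and key above 2 N); the arm keeps its last pose, push and grip.
It fails at once if the carton is lifted off the bench or tipped instead of slid (height (world z) of carton above 0.02 m or angle between carton's own z axis and vertical above 0.25 rad).
It fails at once if the plug is turned with the key not home (value of joint plug above 0.6 rad and (z of key in the frame of keyway above 0.008 m or horizontal distance between key and keyway above 0.01 m)).
It fails at once if the round-headed key is disturbed (distance of roundkey from where it was at the start of the episode above 0.015 m).
It fails at once if other goods are knocked about or moved (distance of any of tape, soapbox, jar_a, jar_b, jar_c, lotion, cream from where it was at the start of the episode above 0.03 m).
It also fails if it takes over 58 s, if anything falls off the work surface, if the arm or the gripper's body presses on something with over 40 N, if the wrist force passes 120 N, or if a joint passes its speed limit or range.

## Working session

There is one attempt and no reset: what is moved stays moved. The work goes in short steps, Python scripts to look and compute and a tool call to move; the robot and the scene stay as the last step left them, time stands still between calls to the robot, and variables do not carry over. Pictures are saved under pics/ and viewed, at most 10 in all, crops included, and the job is handed in when it is done.

Besides the shell and the picture viewer there is one more tool, called after ">>>" as a command line: name --argument value ..., lists and objects as JSON in quotes. servo_tool: Moves the arm, as the interface text tells. Its arguments: {"type":"object","properties":{"plan":{"type":"string"},"squeeze":{"type":"number"}},"required":["plan"]}

```bash
mkdir -p pics
cat > h.py <<'E'
import numpy as np, cv2
from bench import env
def ray(c,u,v):
    x=np.array([(u-c["cx"])/c["fx"],(v-c["cy"])/c["fy"]]);s=x.copy()
    for _ in range(20): s=x/(1+c["k1"]*(s@s))
    E=np.array(c["extrinsics"]);d=E[:3,:3]@np.array([s[0],s[1],1]);return E[:3,3],d
def onz(c,u,v,z):
    o,d=ray(c,u,v);return o+d*(z-o[2])/d[2]
def proj(c,p):
    E=np.array(c["extrinsics"]);q=E[:3,:3].T@(np.array(p,float)-E[:3,3]);s=q[:2]/q[2];s=s*(1+c["k1"]*(s@s))
    return np.array([s[0]*c["fx"]+c["cx"],s[1]*c["fy"]+c["cy"]])
E
python3 - <<'E'
from h import *
import pickle
for n in("scene","top"):
    c=env.read_camera(n);pickle.dump(c,open(n+"0.pkl","wb"));cv2.imwrite(f"pics/{n}0.png",cv2.resize(c["color"],(800,600),interpolation=cv2.INTER_CUBIC))
    print(n,c["fx"],c["fy"],c["cx"],c["cy"],c["k1"],np.round(c["extrinsics"],3).tolist())
print(env.get_state())
E
```

```text
scene 458.9769781003201 458.9769781003201 254.14671544934455 188.6199902286077 -0.04581755972150912 [[0.721, 0.382, -0.578, 1331.55], [0.693, -0.398, 0.602, -790.187], [0.0, -0.834, -0.551, 803.02], [0.0, 0.0, 0.0, 1.0]]
top 420.72953875962816 420.72953875962816 254.43702633846073 191.05923302986162 -0.07484420635474875 [[-0.1, -0.97, 0.224, 333.572], [-0.995, 0.098, -0.02, 26.221], [-0.003, -0.225, -0.974, 1019.514], [0.0, 0.0, 0.0, 1.0]]
{'clock': 0.1, 'qpos': array([ 1.38049632,  0.50823721, -0.23751363,  1.50105128,  0.12569538,
        1.14888761, -0.15477866]), 'joint_vel': array([-4.71214003e-04, -7.96682771e-04,  6.04013099e-04, -4.12252043e-03,
        7.19840227e-05,  2.58071996e-06, -1.44384807e-03]), 'effort': array([-4.94764317e-03, -6.21844339e+01, -2.19482750e+00, -2.50208169e+01,
        1.25379564e-02,  7.74656801e-03, -3.86139061e-05]), 'tool_pos': array([ 181.9694929 , -597.41090749,  208.91993446]), 'tool_rot': array([-7.86949361e-04,  9.89081101e-01,  1.47370073e-01, -1.35083243e-04]), 'ft_force': array([-1.10984983,  0.42628487,  0.71998551]), 'moment': array([-0.01889655,  0.01948791,  0.01576728]), 'grasp_force': 0.0, 'width': 85.28264379986804}
```

View pics/scene0.png

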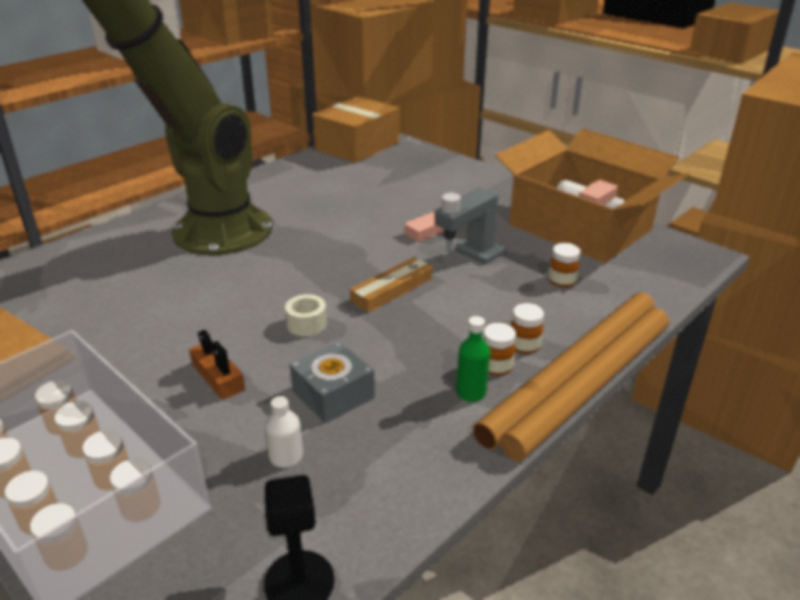

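View pics/top0.png

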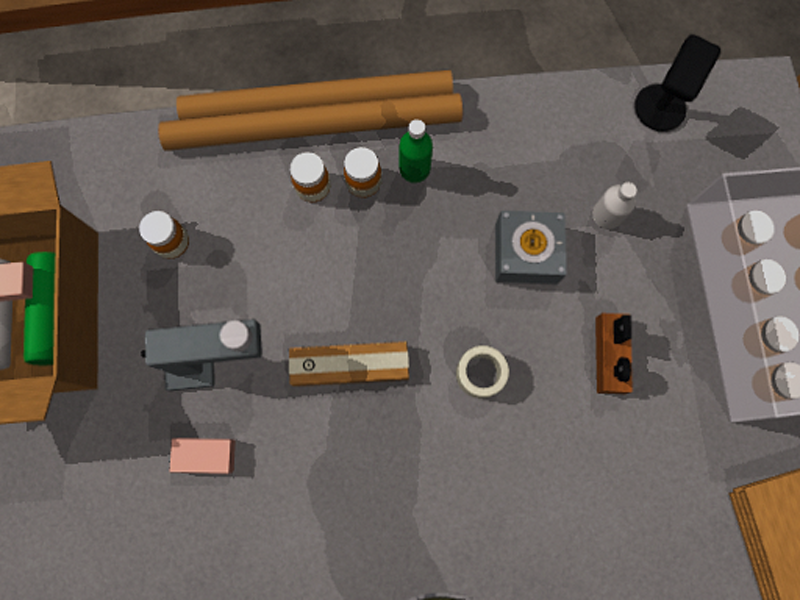

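The scene view shows the key rest at about (216,368), the lockbox at (332,378), the carton at (392,284) and the punch at (470,225). In the top view the ring is at (309,365), the punch cap at (234,335), the plug at (533,241) and the key rest at (615,353). Next I'll zoom in on the details.

Run:
```python
from h import *
import pickle
T=pickle.load(open("top0.pkl","rb"));S=pickle.load(open("scene0.pkl","rb"))
t=T["color"];s=S["color"]
def crop(im,x,y,w,h,k):return cv2.resize(im[y:y+h,x:x+w],(w*k,h*k),interpolation=cv2.INTER_NEAREST)
a=crop(t,370,190,44,72,5)   # rest top
b=crop(t,312,130,56,56,5)   # lock
d=crop(t,85,190,190,72,4)
e=crop(s,115,205,50,50,5) ; f=crop(s,180,215,64,60,5)
g=crop(s,215,115,115,90,4)
C=np.zeros((600,800,3),np.uint8)
def put(i,x,y):C[y:y+i.shape[0],x:x+i.shape[1]]=i[:600-y,:800-x]
put(d,0,0);put(a,0,290)if 0 else None
put(b,230,300);put(a[:300],0,295);put(cv2.resize(e,(200,200),interpolation=0),520,300);
cv2.imwrite("pics/c1.png",C)
D=np.zeros((600,800,3),np.uint8);C=D
put(e,0,0);put(f,260,0);put(crop(s,215,115,115,72,4),0,305)
cv2.imwrite("pics/c2.png",D)
```

```text
(no output)
```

View pics/c1.png

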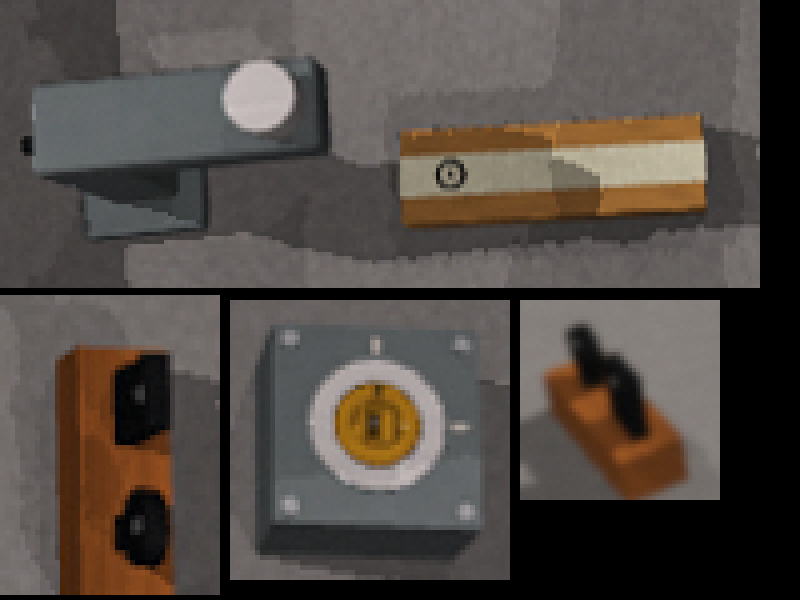

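View pics/c2.png

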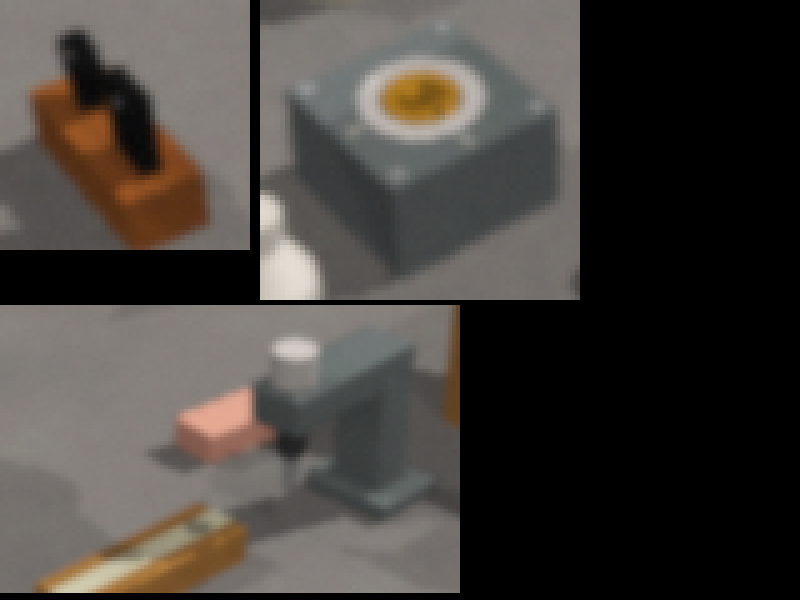

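Top crop: the ring sits at crop (450,175) and the cap at (258,96). The upper key looks square-topped, and the black plug tick points up in the image (+x). I'll measure everything now and take an enhanced look at the keys.

```bash
cat > m.py <<'E'
from h import *
def blob(m,near):
    n,l,st,ce=cv2.connectedComponentsWithStats(m.astype(np.uint8))
    i=1+np.argmin([np.hypot(*(ce[k]-near))if st[k][4]>15 else 1e9 for k in range(1,n)])
    return l==i,ce[i],st[i]
def rectc(c,m,z):
    cn=max(cv2.findContours(m.astype(np.uint8),0,1)[0],key=cv2.contourArea)[:,0]
    P=np.array([onz(c,*p,z)[:2] for p in cn],np.float32);return cv2.minAreaRect(P),P
E
python3 - <<'E'
from m import *
import pickle
T=pickle.load(open("top0.pkl","rb"));S=pickle.load(open("scene0.pkl","rb"))
k=512/800
def tri(pt,ps):
    o1,d1=ray(T,*pt);o2,d2=ray(S,*ps);A=np.c_[d1,-d2];r=np.linalg.lstsq(A,o2-o1,rcond=None)[0]
    a=o1+d1*r[0];b=o2+d2*r[1];return (a+b)/2,np.linalg.norm(a-b)
for n,c,lk,cap in(("T",T,(341,154),(149,214)),("S",S,(212,234),(289,128))):
    h=cv2.cvtColor(c["color"],cv2.COLOR_BGR2HSV);H,Sa,V=[h[...,i].astype(int) for i in range(3)]
    m,ce,st=blob((H>15)&(H<32)&(Sa>150)&(V>80),lk);print(n,"brass",ce,st,onz(c,*ce,63))
    hull=cv2.convexHull(cv2.findNonZero(m.astype(np.uint8)));M=cv2.moments(hull);print("  hullc",onz(c,M['m10']/M['m00'],M['m01']/M['m00'],63))
    m,ce,st=blob((Sa<45)&(V>150),cap);print(n,"cap",ce,st,onz(c,*ce,175))
    m,ce,st=blob((V<40),(388,228)if n=="T" else(138,227));print(n,"keys",ce,st)
h=cv2.cvtColor(T["color"],cv2.COLOR_BGR2HSV);H,Sa,V=[h[...,i].astype(int) for i in range(3)]
g=cv2.cvtColor(T["color"],cv2.COLOR_BGR2GRAY)
sub=(g[226:242,190:206]<80);y,x=np.nonzero(sub);print("ring",x.mean()+190,y.mean()+226,len(x),onz(T,x.mean()+190,y.mean()+226,32))
# carton end edges: crop coords /4 + (85,190)
for p in((401,133),(703,115),(706,211),(405,227)):print("carton",onz(T,p[0]/4+85-.5,p[1]/4+190-.5,32)[:2].round(1))
# screws & ticks on lock
for p in((290,338),(462,345),(467,512),(290,505)):print("screw",onz(T,(p[0]-230)/5+312-.5,(p[1]-300)/5+130-.5,60)[:2].round(1))
for p in((375,345),(460,426),(377,390),(375,428)):print("tick",onz(T,(p[0]-230)/5+312-.5,(p[1]-300)/5+130-.5,62)[:2].round(1))
m,ce,st=blob((H<16)&(Sa>140)&(V>50),(393,226));r,P=rectc(T,m,36);print("rest",ce,st,r)
m,ce,st=blob((H<16)&(Sa>140)&(V>50),(393,226))
for nm,c,u,v in(("punch corner",T,0,0),):pass
# punch tip scene crop (288,497) /4 + (215,115), y offset 305
print("tip",onz(S,290/4+215-.5,(492-305)/4+115-.5,42))
a=cv2.resize(T["color"][196:256,375:415],(400,600),interpolation=cv2.INTER_CUBIC);b=cv2.resize(S["color"][207:257,120:160],(400,500),interpolation=cv2.INTER_CUBIC)
C=np.zeros((600,800,3),np.uint8);C[:,:400]=a;C[:500,400:]=b
cv2.imwrite("pics/keys.png",np.clip(255*(C/255.)**.45,0,255).astype(np.uint8))
E
```

```text
T brass [340.97058824 154.45588235] [333 147  17  16 204] [ 621.61341543 -207.52676344   63.        ]
  hullc [ 621.60792227 -207.53908682   63.        ]
T cap [149.20762712 213.44491525] [141 205  17  18 236] [502.28475055 228.25266122 175.        ]
T keys [398.1796875 236.2890625] [393 229  11  16 128]
S brass [211.75757576 234.04040404] [205 230  14   9  99] [ 623.41721599 -208.57992624   63.        ]
  hullc [ 623.35437613 -208.53465596   63.        ]
S cap [288.55882353 125.42647059] [283 122  12   8  68] [502.01327302 229.47282265 175.        ]
S keys [137.2972973  224.94054054] [128 212  18  27 185]
ring 197.68493150684932 233.8904109589041 73 [470.51464737 150.01086777  32.        ]
carton [500.  178.8]
carton [492.9  -0.7]
carton [436.1   3.4]
carton [444.2 180.1]
screw [ 670.3 -172.6]
screw [ 658.6 -255.4]
screw [ 575.3 -244.5]
screw [ 587.1 -160.9]
tick [ 662.  -212.7]
tick [ 617.4 -247.3]
tick [ 639.3 -210.2]
tick [ 620.4 -206.4]
rest [390.21125 227.30375] [381 201  24  51 800] ((442.5052185058594, -310.59326171875), (52.99285125732422, 120.82300567626953), 82.22467803955078)
tip [498.5859238  233.95517592  42.        ]
```

View pics/keys.png

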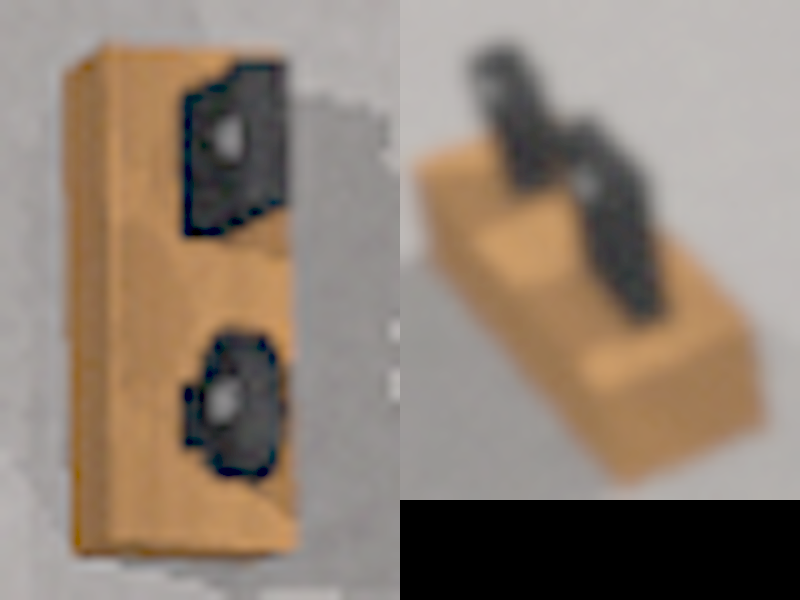

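The enhanced view shows that the upper key in the top view (larger x, nearer the camera in the scene view) has the square, sharp-cornered head. The lower one is the round one, at (230,405) in the crop.

```bash
cat >> h.py <<'E'
def psi(s): 
    w,x,y,z=s["tool_rot"];return 2*np.arctan2(y,x)
def shift(p0,ps,p1):
    d=np.array(p1,float)-p0;c,s=np.cos(ps),np.sin(ps);return np.round([(d[0]*c+d[1]*s)/10,(d[0]*s-d[1]*c)/10,-d[2]/10],2)
def st():
    s=env.get_state();print(round(s["clock"],2),s["tool_pos"].round(1),"psi",psi(s).round(3),"q",s["qpos"].round(2),"F",s["ft_force"].round(1),"w",round(s["width"],1),round(s["grasp_force"],1));return s
E
python3 - <<'E'
from h import *
import pickle
T=pickle.load(open("top0.pkl","rb"));S=pickle.load(open("scene0.pkl","rb"))
f=lambda p,z:onz(T,p[0]/10+375-.5,p[1]/10+196-.5,z)[:2].round(1)
for p in((105,45),(285,55),(297,550),(112,550)):print("rest",f(p,36))
for p in((185,97),(185,237),(185,385),(185,448)):print("keybottom +y face",f(p,36))
for p in((287,62),(287,203)):print("key top -y edge",f(p,86))
g=lambda p,z:onz(S,(p[0]-400)/10+120-.5,p[1]/10+207-.5,z)[:2].round(1)
for p,z in(((665,310),36),((635,325),36),((575,120),86),((640,170),86)):print("S",g(p,z))
p0=env.get_state()["tool_pos"]
print("wp1",shift(p0,.2959,(420,-350,220)),"wp2 from wp1",shift((420,-350,220),.2959,(465,25,160)))
print("px check cap",proj(S,(502,229,42)),proj(S,(502,229,175)),proj(T,(502,229,175)))
E
```

```text
rest [ 505.9 -303.4]
rest [ 499.  -346.7]
rest [ 381.6 -328.8]
rest [ 386.3 -285. ]
keybottom +y face [ 491.3 -320.6]
keybottom +y face [ 457.8 -314.8]
keybottom +y face [ 422.8 -308.8]
keybottom +y face [ 408.1 -306.3]
key top -y edge [ 488.9 -327.9]
key top -y edge [ 456.7 -322.1]
S [ 484.3 -316.6]
S [ 483.8 -325.6]
S [ 458.7 -318.8]
S [ 488.5 -319.3]
wp1 [ 29.98 -16.72  -1.11] wp2 from wp1 [ 15.24 -34.56   6.  ]
px check cap [286.81365195 162.15338173] [288.45812904 125.47241666] [148.85229062 213.61684368]
```

>>> servo_tool --plan "29.9 -16.7 -1.1 -0.4 1; 29.9 -16.7 -1.1 -0.6 1; 29.9 -16.7 -1.1 -0.6 1; 29.9 -16.7 -1.1 -0.6 1; 29.9 -16.7 -1.1 -0.6 1" --squeeze 40

```text
clock: 0.52
tool_pos: [327.2, -446.0, 216.2]
tool_rot: [-0.0, 0.9, 0.436, -0.0]
ft_force: [-0.7, 0.4, 0.4]
width: 85.5
grasp_force: 0.0
```

Run:
```python
from h import *
s=st();print(shift(s["tool_pos"],psi(s),(420,-300,215)),shift(s["tool_pos"],psi(s),(465,25,160)))
```

```text
0.52 [ 327.2 -446.   216.2] psi 0.902 q [ 1.19  0.41 -0.43  1.68  0.19  1.1   0.03] F [-0.7  0.4  0.4] w 85.5 0.0
[17.21 -1.78  0.12] [ 45.5  -18.4    5.62]
```

>>> servo_tool --plan "45.5 -18.4 5 -0.2 1; 45.5 -18.4 5 -0.4 1; 45.5 -18.4 5 -0.63 1; 45.5 -18.4 5 -0.63 1; 45.5 -18.4 5 -0.63 1"

```text
clock: 0.93
tool_pos: [385.8, -247.2, 195.0]
tool_rot: [-0.0, 0.723, 0.691, -0.0]
ft_force: [0.3, 0.1, 0.0]
width: 85.4
grasp_force: 0.0
```

Run:
```python
from h import *
s=st();print(shift(s["tool_pos"],psi(s),(465,25,100)))
```

```text
0.93 [ 385.8 -247.2  195. ] psi 1.527 q [ 1.01  0.31 -0.65  1.94  0.22  0.97  0.21] F [0.3 0.1 0. ] w 85.4 0.0
[27.54  6.72  9.5 ]
```

>>> servo_tool --plan "27.5 6.7 7.5 0 1; 27.5 6.7 7.5 0 1; 27.5 6.7 7.5 0 1; 27.5 6.7 7.5 0 1; 27.5 6.7 7.5 0 1"

```text
clock: 1.35
tool_pos: [443.2, -54.5, 141.4]
tool_rot: [0.0, 0.725, 0.689, -0.0]
ft_force: [1.2, 0.1, 1.1]
width: 85.3
grasp_force: 0.0
```

>>> servo_tool --plan "6 1.5 3 0 1; 8 2 4 0 1; 8 2 4 0 1; 8 2 4 0 1; 8 2 4 0 1"

```text
clock: 1.77
tool_pos: [466.7, 22.8, 101.5]
tool_rot: [-0.0, 0.724, 0.69, -0.001]
ft_force: [-0.1, 0.4, 0.2]
width: 85.2
grasp_force: 0.0
```

Run:
```python
from h import *
s=st();print(shift(s["tool_pos"],psi(s),(465,25,15)))
```

```text
1.77 [466.7  22.8 101.5] psi 1.522 q [ 0.34  0.45 -0.63  2.05  0.38  0.76 -0.57] F [-0.1  0.4  0.2] w 85.2 0.0
[ 0.21 -0.18  8.65]
```

>>> servo_tool --plan "0.2 -0.2 3 0 1; 0.2 -0.2 5.5 0 1; 0.2 -0.2 7.5 0 1; 0.2 -0.2 8.6 0 1; 0.2 -0.2 8.6 0 1"

```text
clock: 2.18
tool_pos: [464.0, 22.3, 14.5]
tool_rot: [-0.001, 0.726, 0.688, -0.002]
ft_force: [-1.1, -0.2, 0.5]
width: 85.3
grasp_force: 0.0
```

>>> servo_tool --plan "0 0 0 0 0.6; 0 0 0 0 0.5; 0 0 0 0 0.4; 0 0 0 0 0.3; 0 0 0 0 0.3"

```text
clock: 2.6
tool_pos: [465.8, 24.6, 16.6]
tool_rot: [0.001, 0.725, 0.689, 0.0]
ft_force: [-0.4, 0.7, -0.2]
width: 26.7
grasp_force: 0.0
```

>>> servo_tool --plan "0 0 0 0 0.3; 0 0 0 0 0.3; 0 0 0 0 0.3"

```text
clock: 2.85
tool_pos: [465.4, 24.9, 16.0]
tool_rot: [0.0, 0.725, 0.689, 0.0]
ft_force: [1.2, -0.4, -0.9]
width: 26.2
grasp_force: 0.0
```

Run:
```python
from m import *
s=st()
T=env.read_camera("top")
g=cv2.cvtColor(T["color"],cv2.COLOR_BGR2GRAY)
sub=(g[226:242,190:206]<80);y,x=np.nonzero(sub);print("ring",len(x),onz(T,x.mean()+190,y.mean()+226,32))
cv2.imwrite("pics/t1.png",T["color"][170:300,80:300])
```

```text
2.85 [465.4  24.9  16. ] psi 1.521 q [ 0.24  0.58 -0.51  2.14  0.53  0.55 -0.71] F [ 1.2 -0.4 -0.9] w 26.2 0.0
ring 66 [470.4913117  148.76211605  32.        ]
```

Run:
```python
from h import *
T=cv2.imread("pics/t1.png");S=env.read_camera("scene")["color"][100:240,150:350]
C=np.zeros((600,800,3),np.uint8);C[:260,:440]=cv2.resize(T,(440,260));C[:280,400:800]=cv2.resize(S,(400,280));
C=np.zeros((600,800,3),np.uint8);C[:260,:440]=cv2.resize(T,(440,260));C[262:542,:400]=cv2.resize(S,(400,280))
cv2.imwrite("pics/c3.png",C[:545,:445])
```

```text
(no output)
```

View pics/c3.png

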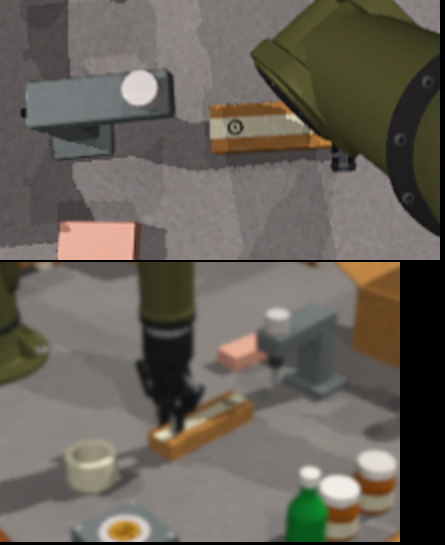

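The picture shows the fingers at the carton's unmarked end, but it's unclear whether they straddle it. I need one closer look.

Run:
```python
from h import *
s=st()
S=env.read_camera("scene");im=S["color"].copy()
p=[proj(S,q) for q in((465.4,24.9,8),(465.4+13,24.9,8),(465.4-13,24.9,8),(493,0,32),(437,3,32),(500,179,32),(493,0,0))];print(np.round(p,1).tolist())
big=cv2.resize(im[150:220,205:285],(800,700),interpolation=cv2.INTER_CUBIC)[100:700]
for q in p:
    c=((q-[205,150]+.5)*10-[0,100]).astype(int);cv2.circle(big,tuple(int(v)for v in c),4,(255,0,255),1)
cv2.imwrite("pics/c4.png",np.clip(255*(big/255.)**.6,0,255).astype(np.uint8))
```

```text
2.95 [465.3  24.9  15.9] psi 1.521 q [ 0.24  0.58 -0.51  2.14  0.53  0.55 -0.71] F [ 0.4 -0.2  0.8] w 25.5 0.0
[[234.8, 191.3], [237.8, 192.9], [232.0, 189.7], [235.1, 191.5], [223.2, 184.1], [276.2, 170.2], [235.3, 200.2]]
```

View pics/c4.png

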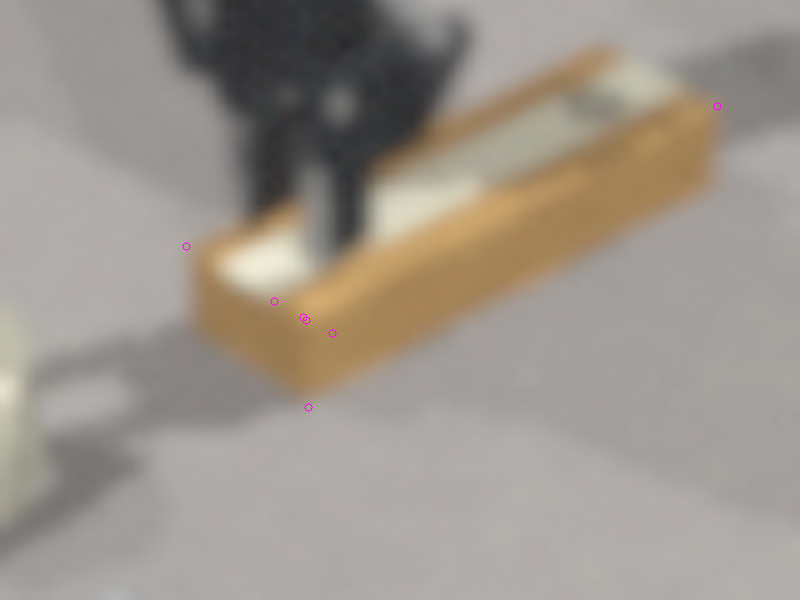

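The carton corners match my measurements, but the fingertips appear to hover above its top (tips near z≈40, TCP reading 16). I'll find the true tip height by a gentle touch on the top.

>>> servo_tool --plan "0 0 0.2 0 0.3; 0 0 0.4 0 0.3"

```text
clock: 3.17
tool_pos: [465.4, 24.9, 11.8]
tool_rot: [0.0, 0.725, 0.689, 0.0]
ft_force: [-0.7, -0.7, -0.4]
width: 25.6
grasp_force: 0.0
```

>>> servo_tool --plan "0 0 0.2 0 0.3; 0 0 0.4 0 0.3"

```text
clock: 3.33
tool_pos: [465.5, 24.8, 10.0]
tool_rot: [0.001, 0.724, 0.689, -0.0]
ft_force: [-15.3, -3.2, 75.3]
width: 25.6
grasp_force: 37.8
```

>>> servo_tool --plan "0 0 -1 0 0.3; 0 0 -3 0 1; 0 0 -3 0 1; 0 0 -3 0 1; 0 0 -3 0 1"

```text
clock: 3.75
tool_pos: [465.2, 24.7, 37.5]
tool_rot: [-0.0, 0.725, 0.689, -0.0]
ft_force: [0.6, -0.4, 0.2]
width: 72.7
grasp_force: 0.0
```

Run:
```python
from m import *
s=st()
T=env.read_camera("top")
g=cv2.cvtColor(T["color"],cv2.COLOR_BGR2GRAY)
sub=(g[226:242,190:206]<80);y,x=np.nonzero(sub);print("ring",len(x),onz(T,x.mean()+190,y.mean()+226,32))
print(shift(s["tool_pos"],psi(s),(465,25,-13)))
```

```text
3.75 [465.2  24.7  37.5] psi 1.52 q [ 0.27  0.54 -0.55  2.12  0.49  0.6  -0.68] F [ 0.6 -0.4  0.2] w 72.7 0.0
ring 72 [470.56084722 148.76608686  32.        ]
[ 0.03 -0.02  5.05]
```

>>> servo_tool --plan "0 0 1.5 0 1; 0 0 2.7 0 1; 0 0 3.7 0 1; 0 0 4.5 0 1; 0 0 4.5 0 1"

```text
clock: 4.22
tool_pos: [464.1, 24.8, -8.9]
tool_rot: [-0.001, 0.724, 0.689, -0.001]
ft_force: [-1.0, -0.5, -0.7]
width: 85.4
grasp_force: 0.0
```

>>> servo_tool --plan "0 0 0.3 0 1; 0 0 0.6 0 1; 0 0 0.6 0 1"

```text
clock: 4.47
tool_pos: [465.3, 24.9, -13.3]
tool_rot: [-0.0, 0.725, 0.689, -0.0]
ft_force: [0.2, -0.5, -0.3]
width: 85.4
grasp_force: 0.0
```

>>> servo_tool --plan "0 0 0 0 0.8; 0 0 0 0 0.7; 0 0 0 0 0.6; 0 0 0 0 0.5; 0 0 0 0 0.4" --squeeze 30

```text
clock: 4.88
tool_pos: [465.7, 24.8, -12.6]
tool_rot: [0.0, 0.725, 0.689, 0.0]
ft_force: [-1.0, -0.5, 5.6]
width: 55.3
grasp_force: 32.4
```

Run:
```python
from m import *
s=st()
T=env.read_camera("top")
g=cv2.cvtColor(T["color"],cv2.COLOR_BGR2GRAY)
sub=(g[226:242,190:206]<80);y,x=np.nonzero(sub);print("ring",len(x),onz(T,x.mean()+190,y.mean()+226,32))
```

```text
4.88 [465.7  24.8 -12.6] psi 1.521 q [ 0.2   0.62 -0.45  2.16  0.59  0.47 -0.77] F [-1.  -0.5  5.6] w 55.3 32.4
ring 61 [470.25542325 149.6321519   32.        ]
```

>>> servo_tool --plan "0.6 0.2 0 0 0.4; 1.6 0.6 0 0 0.4; 2.8 1.0 0 0 0.4; 4.0 1.4 0 0 0.4; 5.2 1.8 0 0 0.4"

```text
clock: 5.35
tool_pos: [485.0, 72.2, -12.7]
tool_rot: [0.001, 0.726, 0.688, -0.003]
ft_force: [-3.4, -10.8, 12.1]
width: 55.3
grasp_force: 33.3
```

>>> servo_tool --plan "1.0 0.4 0 0 0.4; 1.9 0.7 0 0 0.4; 2.6 0.9 0 0 0.4; 2.9 0.96 0 0 0.4; 2.9 0.96 0 0 0.4"

```text
clock: 5.77
tool_pos: [496.7, 102.2, -12.7]
tool_rot: [0.001, 0.725, 0.689, -0.002]
ft_force: [-1.4, -6.6, 9.4]
width: 55.5
grasp_force: 32.9
```

Run:
```python
from m import *
s=st()
T=env.read_camera("top");S=env.read_camera("scene")
C=np.zeros((600,800,3),np.uint8);C[:280,:720]=cv2.resize(T["color"][180:250,80:260],(720,280),interpolation=2)
C[290:600,:640]=cv2.resize(S["color"][140:202,220:348],(640,310),interpolation=2)
o=lambda p,z:(p)
for z,p in((42,(502,229,42)),(32,(502,229,32))):
    q=proj(S,p);print(z,q,((q-[220,140]+.5)*5+[0,290]).round())
cv2.imwrite("pics/c5.png",C)
```

```text
5.77 [496.7 102.2 -12.7] psi 1.52 q [ 0.05  0.66 -0.45  2.06  0.55  0.55 -0.86] F [-1.4 -6.6  9.4] w 55.5 32.9
42 [286.81365195 162.15338173] [337. 403.]
32 [286.69560431 164.77068797] [336. 416.]
```

View pics/c5.png

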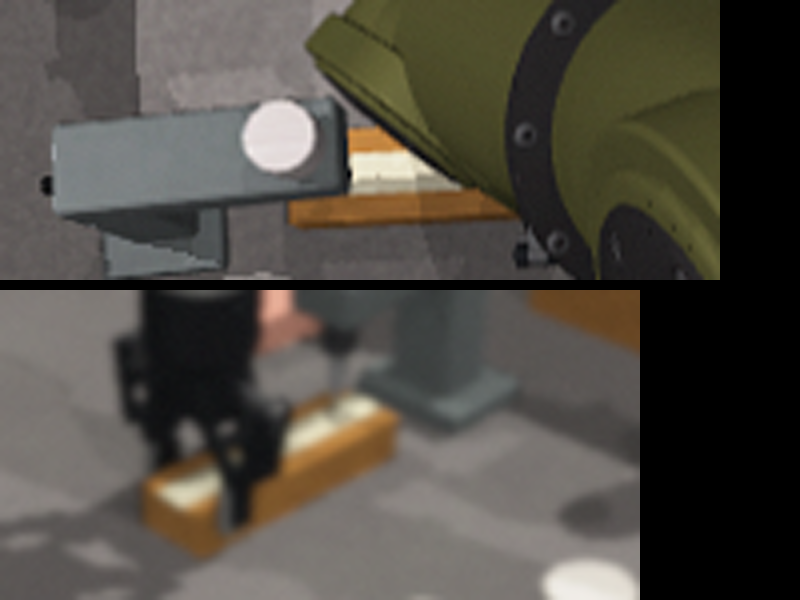

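The top view shows the carton's −x/+y top corner at (291,203) in the crop. The scene view shows its +x side running from (215,520) to (395,415), with the ring close to the tip. I'll check the mark from these corners.

Run:
```python
from h import *
T=env.read_camera("top");S=env.read_camera("scene")
f=lambda x,y,z:onz(T,80+x/4-.5,180+y/4-.5,z)[:2].round(1)
print("corner -x+y",f(291,203,32),"edge",f(515,195,32), "+x edge",f(349,129,32),f(400,127,32))
g=lambda x,y,z:onz(S,220+x/5-.5,140+(y-290)/5-.5,z)[:2].round(1)
print("scene corners near+x-y",g(210,522,32),"far +x+y",g(395,416,32),"-x-y",g(145,485,32))
# ring in scene: print gray patch
G=cv2.cvtColor(S["color"],cv2.COLOR_BGR2GRAY)
print(G[156:172,278:300])
q=proj(S,(501.4,227,32));print(q)
```

```text
corner -x+y [489.7 257.1] edge [481.4 124.1] +x edge [530.8 220.1] [529.  189.5]
scene corners near+x-y [529.3  77.8] far +x+y [529.9 256.5] -x-y [470.6  80.6]
[[125 126 127 126 126 125 122 112 101  98 101 110 117 112  99  90  91  89
   84  76  68  66]
 [126 125 125 125 124 123 121 113 102 101 103 111 112 100  85  79  79  80
   78  75  72  68]
 [125 125 124 122 121 121 117 109 100  99 103 110 105  92  76  73  74  76
   77  78  75  74]
 [123 123 123 121 118 117 112 105 100 100 104 108 101  85  72  68  69  72
   74  77  77  77]
 [119 120 119 116 115 107 101  99  96 100 107 113 112 102  90  80  73  68
   68  70  73  77]
 [113 115 113 109 102  97  91  90  97 108 124 137 144 147 144 130 107  84
   70  66  68  69]
 [ 96 104 104  99  95  91  90  91 102 123 150 168 181 191 196 187 160 122
   90  75  67  65]
 [ 79  93  96  98 100 105 105 104 113 139 169 190 204 214 219 211 188 153
  119  98  81  72]
 [ 71  90 100 109 121 135 136 130 137 157 174 187 201 213 213 201 182 156
  135 120 105  90]
 [ 75 102 119 133 150 169 172 162 160 167 173 177 186 190 184 170 154 143
  135 127 118 103]
 [ 95 126 145 161 178 195 203 195 182 174 174 175 171 164 151 141 134 126
  123 115 107 100]
 [122 154 175 191 204 214 216 210 197 182 171 166 157 149 139 131 122 114
  105  99  97  97]
 [154 185 202 211 218 218 213 202 186 169 158 151 146 140 132 121 108  99
   93  92  95 105]
 [181 204 215 217 213 203 189 175 160 152 145 142 135 127 115 105  96  90
   89  89  96 113]
 [186 201 203 200 189 174 161 150 144 139 135 127 117 107 100  93  90  88
   86  89 100 113]
 [175 181 175 167 157 147 142 137 131 124 115 107  98  94  92  90  88  86
   86  89  98 110]]
[286.16432991 164.92818327]
```

The mark comes out at about (502,228) against the tip at (502,229). I'll release and go to the key.

>>> servo_tool --plan "0 0 0 0 0.7; 0 0 0 0 0.8; 0 0 0 0 1; 0 0 0 0 1; 0 0 0 0 1"

```text
clock: 6.38
tool_pos: [496.9, 104.6, -13.2]
tool_rot: [-0.0, 0.724, 0.689, 0.0]
ft_force: [0.3, -0.7, 0.5]
width: 84.9
grasp_force: 0.0
```

>>> servo_tool --plan "0 0 -1 0 1; 0 0 -4 0 1; 0 0 -8 0 1; 0 0 -12 0 1; 0 0 -16 0 1"

```text
clock: 6.8
tool_pos: [496.1, 104.7, 149.2]
tool_rot: [-0.001, 0.724, 0.69, -0.0]
ft_force: [1.1, -0.2, -0.3]
width: 85.2
grasp_force: 0.0
```

Run:
```python
from h import *
s=st();print(shift(s["tool_pos"],psi(s),(473.3,-321,150)), psi(s)-2.99)
```

```text
6.8 [496.1 104.7 149.2] psi 1.522 q [ 0.19  0.44 -0.65  1.89  0.33  0.92 -0.66] F [ 1.1 -0.2 -0.3] w 85.2 0.0
[-42.64  -0.19  -0.08] -1.4681105324082167
```

>>> servo_tool --plan "-3 0 -1 0 1; -7 0 -2 0 1; -11 0 -3 0 1; -15 0 -3 0 1; -19 0 -3 0 1"

```text
clock: 7.22
tool_pos: [487.3, -86.9, 178.5]
tool_rot: [0.001, 0.724, 0.69, 0.001]
ft_force: [1.0, -0.3, 0.2]
width: 85.7
grasp_force: 0.0
```

>>> servo_tool --plan "-4 0 0 -0.12 1; -8 0 0 -0.24 1; -12 0 0 -0.36 1; -16 0 0 -0.48 1; -20 0 0 -0.6 1"

```text
clock: 7.63
tool_pos: [476.8, -286.9, 177.8]
tool_rot: [0.0, 0.486, 0.874, -0.0]
ft_force: [0.4, 0.5, -0.2]
width: 85.6
grasp_force: 0.0
```

Run:
```python
from m import *
s=st();print(shift(s["tool_pos"],psi(s),(473.3,-321,150)), psi(s)-2.99)
T=env.read_camera("top");h=cv2.cvtColor(T["color"],cv2.COLOR_BGR2HSV)
t=T["color"][180:250,80:260]; cv2.imwrite("pics/t2.png",cv2.resize(t,(720,280),interpolation=2))
# strip centre line + far end
m,ce,stt=blob((h[...,0]>8)&(h[...,0]<25)&(h[...,1]>110)&(h[...,2]>60),(195,215))
print(ce,stt)
for u in(200,215,230,240,245,250):
    c=np.nonzero((h[200:245,u,1]>110)&(h[200:245,u,2]>60))[0]+200;print(u,c.tolist()and(c.min(),c.max()),[onz(T,u,c.min()-.5,32)[:2].round(1)] if len(c) else "")
w=np.nonzero((T["color"][215,185:290].max(-1)>0))[0]
print([ (u,h[213,u].tolist()) for u in range(246,262)])
```

```text
7.63 [ 476.8 -286.9  177.8] psi 2.127 q [ 0.99  0.51 -0.77  1.73  0.4   1.07  0.65] F [ 0.4  0.5 -0.2] w 85.6 0.0
[-2.71 -2.09  2.78] -0.8630850733616793
[196.42307692 213.40384615] [167 209  60  10 364]
200 (np.int64(211), np.int64(234)) [array([525.9, 140.5])]
215 (np.int64(210), np.int64(233)) [array([524.8, 104.6])]
230 [] 
240 [] 
245 [] 
250 [] 
[(246, [0, 12, 106]), (247, [4, 19, 109]), (248, [8, 19, 108]), (249, [5, 15, 101]), (250, [13, 18, 99]), (251, [0, 17, 104]), (252, [0, 15, 103]), (253, [4, 20, 104]), (254, [4, 18, 102]), (255, [4, 18, 101]), (256, [8, 19, 105]), (257, [4, 19, 108]), (258, [10, 21, 109]), (259, [5, 14, 111]), (260, [7, 19, 123]), (261, [0, 15, 119])]
```

>>> servo_tool --plan "-1 -1 0 -0.12 1; -2.7 -2.1 0 -0.25 1; -2.7 -2.1 0 -0.37 1; -2.7 -2.1 0 -0.5 1; -2.7 -2.1 0 -0.62 1"

```text
clock: 8.1
tool_pos: [473.3, -319.1, 177.4]
tool_rot: [-0.0, 0.197, 0.98, 0.0]
ft_force: [-0.5, -0.7, 0.5]
width: 85.7
grasp_force: 0.0
```

>>> servo_tool --plan "0 0 1 -0.12 1; 0 0 2 -0.243 1; 0 0 3 -0.243 1; 0 0 4 -0.243 1; 0 0 4 -0.243 1"

```text
clock: 8.52
tool_pos: [472.4, -318.8, 135.1]
tool_rot: [-0.001, 0.081, 0.997, 0.001]
ft_force: [-0.3, 0.5, -0.4]
width: 85.1
grasp_force: 0.0
```

Run:
```python
from m import *
s=st();print(shift(s["tool_pos"],psi(s),(473.3,-321,27)), psi(s)-2.99)
S=env.read_camera("scene");T=env.read_camera("top")
C=np.zeros((560,800,3),np.uint8);C[:400,:480]=cv2.resize(S["color"][195:245,110:170],(480,400),interpolation=2)
C[:500,490:]=cv2.resize(T["color"][190:290,360:422],(310,500),interpolation=2)
cv2.imwrite("pics/c6.png",np.clip(255*(C/255.)**.6,0,255).astype(np.uint8))
```

```text
8.52 [ 472.4 -318.8  135.1] psi 2.98 q [ 1.13  0.64 -0.96  1.75  0.59  1.08  1.37] F [-0.3  0.5 -0.4] w 85.1 0.0
[-0.12 -0.2  10.81] -0.010366702054432242
```

>>> servo_tool --plan "-0.1 -0.2 3 -0.01 1; -0.1 -0.2 5 -0.01 1; -0.1 -0.2 7 -0.01 1; -0.1 -0.2 8 -0.01 1; -0.1 -0.2 8 -0.01 1"

```text
clock: 9.03
tool_pos: [473.5, -320.9, 55.5]
tool_rot: [-0.001, 0.074, 0.997, 0.001]
ft_force: [-0.9, 0.8, 0.7]
width: 85.7
grasp_force: 0.0
```

>>> servo_tool --plan "0 0 1 0 1; 0 0 2 0 1; 0 0 2.8 0 1; 0 0 2.8 0 1"

```text
clock: 9.37
tool_pos: [473.6, -321.2, 27.6]
tool_rot: [-0.001, 0.074, 0.997, 0.0]
ft_force: [0.4, -0.2, -0.5]
width: 85.5
grasp_force: 0.0
```

>>> servo_tool --plan "0 0 0 0 0.8; 0 0 0 0 0.6; 0 0 0 0 0.4; 0 0 0 0 0.3; 0 0 0 0 0.3" --squeeze 30

```text
clock: 9.78
tool_pos: [474.5, -321.4, 29.2]
tool_rot: [0.0, 0.074, 0.997, -0.0]
ft_force: [-0.7, 0.3, 0.9]
width: 26.4
grasp_force: 0.0
```

Run:
```python
from m import *
s=st();print(shift(s["tool_pos"],psi(s),(473.3,-321,27)), psi(s)-2.99)
S=env.read_camera("scene")
cv2.imwrite("pics/c6.png",np.clip(255*(cv2.resize(S["color"][185:260,105:180],(600,600),interpolation=2)/255.)**.5,0,255).astype(np.uint8))
```

```text
9.78 [ 474.5 -321.4   29.2] psi 2.994 q [ 1.07  0.76 -0.86  1.85  0.74  0.89  1.26] F [-0.7  0.3  0.9] w 26.4 0.0
[0.12 0.02 0.22] 0.0036312319792761727
```

View pics/c6.png

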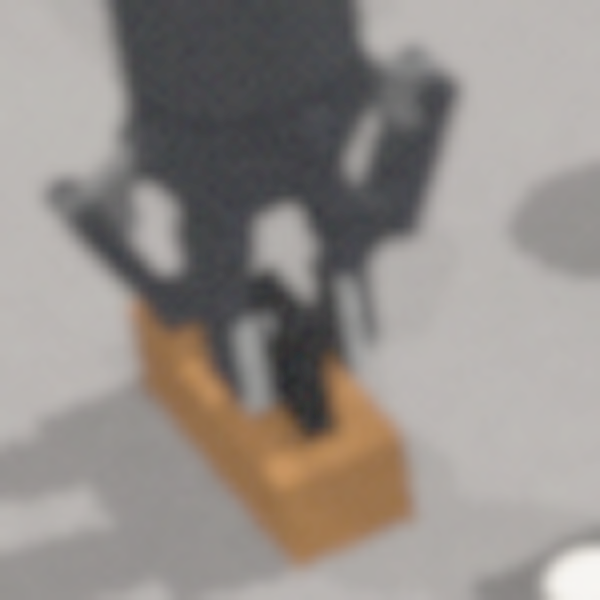

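The picture shows the open fingers straddling the square-headed key, tips just above the rest, with the round key untouched. Now I'll close.

>>> servo_tool --plan "0 0 0 0 0.2; 0 0 0 0 0.1; 0 0 0 0 0; 0 0 0 0 0; 0 0 0 0 0" --squeeze 40

```text
clock: 10.25
tool_pos: [474.5, -321.3, 29.1]
tool_rot: [0.0, 0.074, 0.997, -0.0]
ft_force: [-0.6, -0.1, 2.4]
width: 11.9
grasp_force: 39.4
```

>>> servo_tool --plan "0 0 0 0 0; 0 0 0 0 0"

```text
clock: 10.42
tool_pos: [474.5, -321.3, 29.1]
tool_rot: [0.0, 0.074, 0.997, -0.0]
ft_force: [-0.7, -0.1, 4.3]
width: 11.3
grasp_force: 39.5
```

>>> servo_tool --plan "0 0 -0.5 0 0; 0 0 -1.5 0 0; 0 0 -3 0 0; 0 0 -4.5 0 0; 0 0 -6 0 0" --squeeze 80

```text
clock: 10.83
tool_pos: [474.3, -321.0, 90.1]
tool_rot: [-0.0, 0.074, 0.997, 0.0]
ft_force: [-0.1, 0.3, -0.3]
width: 11.2
grasp_force: 77.8
```

>>> servo_tool --plan "-1 1 -1 0 0; -3 3 -2 0 0; -5 5.2 -3 0 0; -7 7.2 -4 0 0; -9 9.3 -4.5 0 0"

```text
clock: 11.25
tool_pos: [579.1, -240.8, 135.8]
tool_rot: [0.001, 0.074, 0.997, 0.0]
ft_force: [2.1, -1.1, -0.8]
width: 11.0
grasp_force: 77.9
```

>>> servo_tool --plan "-1.5 1.5 0 -0.01 0; -2.8 2.9 0 -0.01 0; -3.6 3.7 0 -0.01 0; -4 4.1 0 -0.01 0; -4 4.1 0 -0.01 0"

```text
clock: 11.67
tool_pos: [623.4, -206.4, 133.9]
tool_rot: [0.0, 0.068, 0.998, 0.0]
ft_force: [-1.0, -0.7, -0.7]
width: 10.9
grasp_force: 77.9
```

Run:
```python
from m import *
import pickle
s=st();print(shift(s["tool_pos"],psi(s),(623,-207.8,95)), psi(s)-3.005)
for n in("top","scene"):
    c=env.read_camera(n);pickle.dump(c,open(n+"1.pkl","wb"))
    p=s["tool_pos"];zs=p[2]+6.9
    for z in(zs,zs-30): print(n,proj(c,(p[0],p[1],z)).round(1))
S=c;q=proj(S,(p[0],p[1],zs-15)).round().astype(int)
print(cv2.cvtColor(S["color"],6)[q[1]-12:q[1]+16,q[0]-9:q[0]+10])
```

```text
11.67 [ 623.4 -206.4  133.9] psi 3.006 q [ 0.77  0.75 -0.91  1.51  0.62  1.19  1.19] F [-1.  -0.7 -0.7] w 10.9 77.9
[ 0.02 -0.15  3.89] 0.0005266119238682698
top [347.2 142.9]
top [344.5 147.3]
scene [210.8 208.9]
scene [211.4 218.7]
[[ 99  56  31  24  34  57  79  82  63  35  17  16  25  52  89 116 131 136
  136]
 [107  77  49  30  32  56  78  84  66  36  16  12  23  51  88 118 134 138
  137]
 [121 105  76  45  38  57  78  84  69  38  16  13  22  49  86 118 133 138
  138]
 [129 123  99  66  47  59  77  84  67  37  16  15  21  47  83 111 127 133
  135]
 [132 130 115  87  63  63  71  74  56  33  16  13  21  43  76 103 117 126
  131]
 [131 132 127 112  87  66  57  52  36  21  11  12  18  42  74  99 113 119
  125]
 [129 134 135 131 116  89  60  37  21  16  13  10  20  42  73 100 113 117
  122]
 [130 134 137 138 132 113  83  49  28  17  12  11  18  40  74 101 114 118
  120]
 [131 134 137 138 132 119  98  73  48  28  17  14  23  43  77 105 116 117
  120]
 [131 133 134 130 121 113 102  88  69  50  34  32  42  61  87 108 116 119
  120]
 [128 128 126 118 111 107 104  96  84  72  63  61  73  8
[... 702 characters left out ...]
 120 119 122 123 125 127 132 136 133 128 126
  127]
 [122 122 123 123 122 120 118 116 117 118 121 123 124 127 124 124 124 124
  125]
 [123 123 122 122 123 119 116 115 117 119 122 123 125 124 124 123 123 123
  123]
 [122 122 123 123 123 119 117 118 121 123 125 125 125 125 124 123 122 122
  122]
 [124 124 125 125 124 125 124 129 136 138 139 139 137 133 131 128 126 125
  122]
 [126 126 130 133 137 145 152 160 166 169 169 168 166 161 159 152 147 139
  130]
 [129 136 149 161 169 181 190 193 195 195 195 194 193 192 191 187 180 168
  156]
 [139 156 180 195 199 202 203 201 200 199 196 196 197 200 202 202 201 195
  186]
 [163 182 199 208 206 202 194 187 184 179 176 176 179 184 192 197 202 206
  204]]
```

>>> servo_tool --plan "0 -0.1 1.5 0 0; 0 -0.15 3 0 0; 0 -0.15 4.2 0 0; 0 -0.15 4.4 0 0; 0 -0.15 4.4 0 0"

```text
clock: 12.18
tool_pos: [621.4, -210.2, 89.0]
tool_rot: [-0.001, 0.069, 0.998, 0.0]
ft_force: [-0.2, -1.0, -0.2]
width: 10.7
grasp_force: 77.8
```

>>> servo_tool --plan "0 0 0.2 0 0; 0 0 0.4 0 0; 0 0 0.6 0 0; 0 0 0.8 0 0"

```text
clock: 12.52
tool_pos: [622.7, -209.3, 82.2]
tool_rot: [0.0, 0.069, 0.998, -0.0]
ft_force: [-0.1, -0.9, -0.2]
width: 11.3
grasp_force: 77.8
```

>>> servo_tool --plan "0 0.1 0.1 0 0; 0 0.1 0.3 0 0; 0 0.1 0.4 0 0"

```text
clock: 12.77
tool_pos: [622.6, -208.2, 77.7]
tool_rot: [-0.0, 0.069, 0.998, 0.0]
ft_force: [-1.0, 1.0, 0.1]
width: 10.8
grasp_force: 77.8
```

>>> servo_tool --plan "0 0 0.1 0 0; 0 0 0.3 0 0; 0 0 0.4 0 0"

```text
clock: 13.02
tool_pos: [622.5, -208.4, 73.6]
tool_rot: [-0.0, 0.069, 0.998, 0.0]
ft_force: [-0.2, 0.4, -0.8]
width: 11.0
grasp_force: 77.8
```

>>> servo_tool --plan "0 0 0.15 0 0; 0 0 0.3 0 0; 0 0 0.4 0 0"

```text
clock: 13.27
tool_pos: [622.5, -208.4, 69.7]
tool_rot: [-0.0, 0.069, 0.998, 0.0]
ft_force: [0.6, 0.0, 0.3]
width: 11.2
grasp_force: 77.8
```

>>> servo_tool --plan "0 0 0.15 0.03 0; 0 0 0.3 -0.03 0; 0 0 0.4 0 0"

```text
clock: 13.52
tool_pos: [622.1, -208.4, 65.9]
tool_rot: [-0.0, 0.067, 0.998, -0.0]
ft_force: [-1.6, 0.3, 1.9]
width: 11.0
grasp_force: 78.1
```

>>> servo_tool --plan "0 0 0.15 0 0; 0 0 0.3 0 0; 0 0 0.4 0 0"

```text
clock: 13.77
tool_pos: [623.1, -208.3, 62.4]
tool_rot: [0.001, 0.069, 0.998, -0.0]
ft_force: [-1.4, 0.1, 6.5]
width: 11.1
grasp_force: 78.5
```

>>> servo_tool --plan "0 0 0.1 0 0; 0 0 0.2 0 0; 0 0 0.3 0 0; 0 0 0.3 0 0"

```text
clock: 14.1
tool_pos: [624.0, -208.4, 59.7]
tool_rot: [0.002, 0.069, 0.998, -0.0]
ft_force: [2.4, 0.2, 3.0]
width: 11.0
grasp_force: 78.4
```

Run:
```python
from m import *
s=st();print(s["moment"])
S=env.read_camera("scene");p=s["tool_pos"]
for z in(63,p[2]+6.9): print(proj(S,(p[0],p[1],z)).round(1))
q=proj(S,(p[0],p[1],63)).round().astype(int)
print(cv2.cvtColor(S["color"],6)[q[1]-12:q[1]+8,q[0]-9:q[0]+10])
```

```text
14.1 [ 624.  -208.4   59.7] psi 3.004 q [ 0.75  0.82 -0.86  1.59  0.69  1.06  1.13] F [2.4 0.2 3. ] w 11.0 78.4
[-0.05970741 -0.44618187 -0.02250944]
[212.  234.1]
[211.9 233. ]
[[ 82  49  25  20  25  46  73  89  76  45  20  15  23  41  58  67  80 105
  123]
 [ 93  58  29  21  27  44  73  89  75  44  19  15  22  40  59  70  82 104
  120]
 [ 95  62  33  22  27  44  70  86  77  45  18  13  21  37  61  75  89 111
  120]
 [ 94  62  34  22  26  45  69  85  76  47  21  14  19  38  63  86 103 116
  123]
 [100  73  43  27  26  40  66  83  77  50  23  13  20  39  75 111 126 129
  125]
 [115 100  75  45  29  40  63  83  79  53  26  14  17  44  93 138 160 155
  142]
 [137 143 124  81  45  39  63  82  79  55  27  16  19  52 110 163 189 186
  170]
 [169 176 162 121  72  50  66  83  79  55  27  15  21  61 122 179 203 205
  196]
 [191 187 171 137  91  61  69  80  72  48  26  15  19  57 120 174 201 210
  209]
 [191 175 153 123  90  67  65  64  53  33  16  13  18  48 103 152 185 204
  211]
 [168 145 125 104  88  73  59  49  31  21  14  12  17  40  83 129 163 190
  206]
 [143 121 108  97  90  82  72  57  35  20  13  12  17  35  74 111 142 170
  193]
 [132 112 102  95  91  89  86  77  56  35  21  16  19  39  75 109 134 159
  185]
 [132 113 102  96  94  92  94  86  73  56  41  29  32  58  90 118 137 162
  185]
 [137 121 107 102  98  96  95  93  88  78  70  55  56  83 118 139 154 173
  187]
 [143 132 121 110 106 102  99 100  96  95  95  92  91 114 145 163 174 184
  190]
 [147 144 136 128 123 116 110 108 109 115 126 132 136 150 169 182 188 191
  186]
 [145 148 149 146 143 137 138 142 147 153 163 170 177 183 189 192 192 185
  167]
 [139 148 158 166 170 170 177 188 193 195 198 201 202 201 197 190 180 166
  143]
 [118 138 159 177 186 194 202 207 208 210 209 206 200 192 182 167 155 146
  134]]
```

>>> servo_tool --plan "0 0 0.1 0.02 0; 0 0 0.2 -0.02 0; 0 0 0.2 0 0"

```text
clock: 14.4
tool_pos: [623.2, -208.4, 56.6]
tool_rot: [0.001, 0.069, 0.998, 0.0]
ft_force: [3.2, -0.8, -0.7]
width: 11.2
grasp_force: 77.8
```

>>> servo_tool --plan "0 0 0.05 0 0; 0 0 0.1 0 0; 0 0 0.1 0 0"

```text
clock: 14.65
tool_pos: [623.1, -208.4, 56.2]
tool_rot: [0.001, 0.069, 0.998, -0.0]
ft_force: [2.5, -0.7, 3.1]
width: 11.6
grasp_force: 78.4
```

>>> servo_tool --plan "0 0 0.05 0 0; 0 0 0.1 0 0; 0 0 0.1 0 0"

```text
clock: 14.9
tool_pos: [623.2, -208.4, 56.1]
tool_rot: [0.001, 0.069, 0.998, -0.0]
ft_force: [1.4, -0.3, 9.0]
width: 11.0
grasp_force: 79.4
```

>>> servo_tool --plan "0 0 0.05 0 0; 0 0 0.05 0 0; 0 0 0.05 0 0"

```text
clock: 15.15
tool_pos: [623.2, -208.5, 56.1]
tool_rot: [0.001, 0.069, 0.998, -0.0]
ft_force: [0.1, -0.4, 12.6]
width: 11.0
grasp_force: 79.9
```

Run:
```python
from m import *
T=env.read_camera("top");S=env.read_camera("scene");st()
h=cv2.cvtColor(T["color"],cv2.COLOR_BGR2HSV).astype(int);g=cv2.cvtColor(T["color"],6).astype(int)
m=((h[...,1]>100)&(h[...,2]>60)&(h[...,0]<30))[205:245,160:262]
for u in(180,190,200,210,220,225):
    c=np.nonzero(m[:,u-160])[0]+205
    if len(c):print(u,c.min(),onz(T,u,c.min()-.5,32)[:2].round(1))
for v in(215,222,228):print(v,h[v,218:240,2])
# predicted -y end centre for mark at tip
e=np.array([.04,1])*150;print("pred end",proj(T,(502-6,229-150,32)),"pred +x edge at y150",proj(T,(502-3.2+28,150,32)))
cen=proj(S,(502,229,32)).round().astype(int);print(cen);print(cv2.cvtColor(S["color"],6)[cen[1]-9:cen[1]+8,cen[0]-14:cen[0]+14])
```

```text
15.25 [ 623.2 -208.4   56.1] psi 3.003 q [ 0.75  0.83 -0.86  1.59  0.7   1.05  1.12] F [ 0.5 -0.3 13. ] w 10.9 79.9
180 211 [530.7 188.2]
190 211 [528.3 164.4]
200 211 [525.9 140.5]
210 210 [525.9 116.5]
220 210 [523.6  92.7]
225 209 [524.8  80.6]
215 [181 179 190 192 194 196 196 196 210  93  65  69  70  68  69  69  69  71
  69  70  68  67]
222 [223 219 220 220 215 219 220 221 225 164  56  68  68  66  68  68  66  68
  67  69  69  71]
228 [116 117 117 119 119 187 186 192 197  95  55  71  72  73  70  70  71  68
  66  65  69  70]
pred end [226.71134731 220.30330206] pred +x edge at y150 [196.01850792 210.52356617]
[287 165]
[[120 120 119 123 125 127 130 129 128 129 129 125 116 103 101 104 112 118
  113 101  92  92  90  87  78  69  66  64]
 [125 123 123 126 128 128 128 127 128 128 127 124 115 104 102 107 114 114
  103  88  81  80  82  80  77  74  70  68]
 [124 126 125 127 128 127 127 126 124 126 124 120 113 104 102 107 113 108
   93  78  74  75  78  80  79  79  75  73]
 [125 125 126 126 125 126 126 126 124 123 120 114 109 101 102 107 108 102
   87  74  70  71  73  77  77  80  79  79]
 [1
[... 818 characters left out ...]
 99 106 114 125 136 149 164 179 194 207 217 220 214 200 184 175 169 161
  151 143 134 124 116 109 102  98  99 101]
 [113 124 137 156 171 182 195 206 216 220 221 216 206 190 173 162 155 149
  145 136 124 111 102  95  95  98 108 117]
 [136 149 167 189 203 211 217 221 221 216 207 193 178 163 153 148 145 137
  129 118 107  99  94  92  93 101 115 128]
 [161 176 193 209 219 220 220 215 208 194 177 165 154 148 143 136 129 119
  110 102  97  92  90  88  91 102 116 128]
 [188 203 213 218 220 215 207 196 179 164 154 148 142 136 127 117 110 101
   98  96  93  91  89  87  89 100 113 125]
 [209 217 218 213 205 192 179 165 155 149 144 138 128 116 107 102  96  95
   93  93  92  91  89  88  89  96 109 119]]
```

The mark is confirmed within about 2 mm of the tip and the key is home (blocked at 13 N). Now I'll turn it.

>>> servo_tool --plan "0 0 0 0.08 0; 0 0 0 0.16 0; 0 0 0 0.24 0; 0 0 0 0.32 0; 0 0 0 0.4 0"

```text
clock: 15.67
tool_pos: [623.2, -208.7, 56.1]
tool_rot: [0.001, 0.268, 0.963, -0.0]
ft_force: [-0.7, -1.6, 12.3]
width: 11.1
grasp_force: 79.8
```

>>> servo_tool --plan "0 0 0 0.08 0; 0 0 0 0.16 0; 0 0 0 0.24 0; 0 0 0 0.32 0; 0 0 0 0.4 0"

```text
clock: 16.08
tool_pos: [623.1, -209.1, 56.1]
tool_rot: [0.001, 0.454, 0.891, -0.0]
ft_force: [-0.4, -1.6, 12.0]
width: 11.3
grasp_force: 79.7
```

Run:
```python
from h import *
s=st();print(s["moment"].round(2))
```

```text
16.08 [ 623.1 -209.1   56.1] psi 2.199 q [ 0.65  0.76 -0.65  1.59  0.54  0.97  0.45] F [-0.4 -1.6 12. ] w 11.3 79.7
[-0.35  0.01  0.17]
```

>>> servo_tool --plan "0 0 0 0.08 0; 0 0 0 0.16 0; 0 0 0 0.24 0; 0 0 0 0.32 0; 0 0 0 0.4 0"

```text
clock: 16.5
tool_pos: [622.8, -209.4, 56.1]
tool_rot: [0.001, 0.622, 0.783, -0.0]
ft_force: [-0.4, -2.5, 12.9]
width: 10.5
grasp_force: 79.8
```

>>> servo_tool --plan "0 0 0 0.08 0; 0 0 0 0.16 0; 0 0 0 0.24 0; 0 0 0 0.32 0; 0 0 0 0.36 0"

```text
clock: 16.92
tool_pos: [622.5, -209.4, 56.1]
tool_rot: [0.001, 0.752, 0.659, -0.0]
ft_force: [-1.4, -1.8, 13.4]
width: 11.5
grasp_force: 79.9
```

Run:
```python
from h import *
s=st();print(s["moment"].round(2))
```

```text
16.92 [ 622.5 -209.4   56.1] psi 1.438 q [ 0.54  0.72 -0.45  1.6   0.37  0.91 -0.17] F [-1.4 -1.8 13.4] w 11.5 79.9
[-0.39  0.43  0.1 ]
```

>>> servo_tool --plan "0 0 0 0.04 0; 0 0 0 0.08 0; 0 0 0 0.12 0; 0 0 0 0.12 0"

```text
clock: 17.25
tool_pos: [622.4, -209.4, 56.0]
tool_rot: [0.001, 0.79, 0.613, -0.0]
ft_force: [-2.7, -1.7, 13.2]
width: 11.0
grasp_force: 79.9
```

Run:
```python
from h import *
s=st();print(s["moment"].round(2))
```

```text
17.25 [ 622.4 -209.4   56. ] psi 1.32 q [ 0.52  0.72 -0.42  1.6   0.35  0.9  -0.27] F [-2.7 -1.7 13.2] w 11.0 79.9
[-0.4   0.5   0.13]
```

>>> servo_tool --plan "0 0 0 0.04 0; 0 0 0 0.08 0; 0 0 0 0.1 0; 0 0 0 0.1 0"

```text
clock: 17.58
tool_pos: [622.3, -209.4, 56.0]
tool_rot: [0.001, 0.819, 0.573, -0.0]
ft_force: [-2.3, -2.3, 14.2]
width: 11.0
grasp_force: 80.0
```

Run:
```python
from h import *
T=env.read_camera("top");s=st();print(s["moment"].round(2))
for b in range(0):pass
```

```text
17.63 [ 622.3 -209.4   56. ] psi 1.222 q [ 0.51  0.71 -0.39  1.6   0.33  0.89 -0.35] F [-1.5 -2.  14.1] w 10.7 80.0
[-0.38  0.5   0.18]
```

>>> servo_tool --plan "0 0 0 0.04 0; 0 0 0 0.08 0; 0 0 0 0.08 0; 0 0 0 0.08 0"

```text
clock: 17.97
tool_pos: [622.3, -209.4, 56.1]
tool_rot: [0.001, 0.841, 0.541, -0.0]
ft_force: [-3.2, -2.0, 14.0]
width: 11.0
grasp_force: 80.0
```

Run:
```python
from h import *
T=env.read_camera("top");s=st();print(s["moment"].round(2))
```

```text
18.02 [ 622.3 -209.4   56. ] psi 1.143 q [ 0.5   0.71 -0.37  1.6   0.31  0.89 -0.41] F [-3.1 -1.6 14.1] w 11.3 80.0
[-0.36  0.55  0.18]
```

Run:
```python
from h import *
import pickle
for n,cc in(("scene",(623.4,-208.6)),("top",(621.6,-207.5))):
    a=pickle.load(open(n+"0.pkl","rb"));b=env.read_camera(n)
    for nm,c in(("before",a),("now",b)):
        g=cv2.cvtColor(c["color"],6).astype(np.float32);row=[]
        for d in range(-180,180,10):
            t=np.radians(d);v=[]
            for r in(14,16,18):
                q=proj(c,(cc[0]+r*np.cos(t),cc[1]+r*np.sin(t),63)).astype(np.float32);v.append(cv2.getRectSubPix(g,(1,1),(float(q[0]),float(q[1])))[0,0])
            row.append(int(np.mean(v)))
        print(n,nm,row)
print("deg",list(range(-180,180,10)))
s=st();print(s["moment"])
```

```text
scene before [135, 133, 130, 127, 125, 123, 121, 121, 122, 123, 125, 125, 125, 126, 127, 128, 123, 117, 118, 125, 126, 124, 122, 121, 121, 122, 122, 122, 122, 122, 122, 124, 128, 132, 133, 135]
scene now [44, 29, 32, 39, 47, 53, 58, 66, 77, 92, 107, 120, 134, 142, 143, 141, 136, 135, 136, 136, 132, 126, 118, 105, 85, 66, 47, 37, 38, 38, 33, 29, 33, 49, 67, 64]
top before [112, 112, 110, 113, 109, 108, 107, 107, 116, 111, 109, 109, 105, 104, 104, 106, 92, 66, 93, 104, 107, 106, 105, 106, 107, 104, 103, 104, 109, 109, 110, 112, 112, 109, 111, 111]
top now [37, 63, 74, 73, 73, 71, 70, 74, 72, 54, 44, 34, 23, 22, 20, 16, 11, 9, 13, 9, 4, 7, 19, 27, 35, 36, 70, 118, 127, 126, 124, 115, 67, 23, 25, 24]
deg [-180, -170, -160, -150, -140, -130, -120, -110, -100, -90, -80, -70, -60, -50, -40, -30, -20, -10, 0, 10, 20, 30, 40, 50, 60, 70, 80, 90, 100, 110, 120, 130, 140, 150, 160, 170]
18.12 [ 622.2 -209.4   56. ] psi 1.143 q [ 0.5   0.71 -0.37  1.6   0.31  0.89 -0.41] F [-1.9 -1.9 13.5] w 10.8 80.0
[-0.33869551  0.53842666  0.14108279]
```

Run:
```python
from h import *
import pickle
a=pickle.load(open("top0.pkl","rb"));b=env.read_camera("top");cc=(621.6,-207.5)
for nm,c,R in(("before",a,range(-40,24,4)),("now",b,range(-150,-40,4))):
    g=c["color"].astype(np.float32)
    for r in(13,16,18,20,24):
        print(nm,r,[int(np.mean(cv2.getRectSubPix(c["color"],(1,1),tuple(float(x)for x in proj(c,(cc[0]+r*np.cos(np.radians(d)),cc[1]+r*np.sin(np.radians(d)),63))))[0,0,1:])) for d in R])
print(list(range(-150,-40,4)))
```

```text
before 13 [108, 108, 108, 107, 103, 99, 96, 92, 90, 94, 98, 101, 104, 106, 108, 112]
before 16 [127, 126, 127, 129, 122, 110, 97, 82, 75, 94, 113, 121, 129, 129, 128, 128]
before 18 [128, 128, 130, 130, 126, 107, 89, 74, 67, 94, 115, 123, 126, 123, 125, 134]
before 20 [124, 129, 127, 122, 119, 112, 102, 94, 91, 106, 116, 122, 118, 102, 95, 102]
before 24 [161, 162, 164, 160, 159, 160, 163, 165, 163, 160, 160, 160, 163, 162, 161, 164]
now 13 [72, 72, 73, 74, 74, 74, 74, 74, 74, 74, 75, 76, 76, 70, 63, 56, 51, 46, 41, 35, 29, 26, 24, 22, 22, 21, 21, 20]
now 16 [75, 75, 75, 75, 74, 74, 74, 73, 73, 74, 75, 75, 76, 71, 63, 57, 52, 48, 44, 40, 35, 30, 25, 22, 20, 19, 20, 20]
now 18 [74, 75, 73, 73, 73, 67, 62, 63, 70, 72, 71, 69, 68, 64, 57, 51, 45, 41, 39, 37, 36, 32, 25, 19, 18, 19, 20, 19]
now 20 [68, 64, 64, 65, 61, 57, 53, 49, 57, 65, 68, 65, 56, 47, 42, 38, 35, 35, 35, 35, 36, 28, 19, 16, 15, 15, 15, 15]
now 24 [35, 19, 17, 26, 42, 61, 87, 112, 126, 134, 139, 135, 101, 54, 20, 16, 21, 22, 21, 18, 16, 14, 12, 12, 12, 12, 12, 12]
[-150, -146, -142, -138, -134, -130, -126, -122, -118, -114, -110, -106, -102, -98, -94, -90, -86, -82, -78, -74, -70, -66, -62, -58, -54, -50, -46, -42]
```

>>> servo_tool --plan "0 0 0 0.04 0; 0 0 0 0.08 0; 0 0 0 0.08 0; 0 0 0 0.08 0" --squeeze 100

```text
clock: 18.5
tool_pos: [622.2, -209.3, 56.1]
tool_rot: [0.001, 0.862, 0.507, -0.0]
ft_force: [-2.3, -1.6, 15.0]
width: 11.1
grasp_force: 97.5
```

Run:
```python
from h import *
import pickle
b=env.read_camera("top");cc=(621.6,-207.5)
for r in(13,16,18,20,24):
    print(r,[int(np.mean(cv2.getRectSubPix(b["color"],(1,1),tuple(float(x)for x in proj(b,(cc[0]+r*np.cos(np.radians(d)),cc[1]+r*np.sin(np.radians(d)),63))))[0,0,1:])) for d in range(-150,-40,4)])
s=st();print(s["moment"])
```

```text
13 [72, 72, 72, 71, 68, 67, 66, 67, 68, 69, 69, 70, 71, 72, 73, 74, 67, 61, 56, 51, 46, 42, 40, 37, 32, 29, 25, 23]
16 [59, 56, 55, 53, 44, 32, 26, 28, 32, 32, 29, 34, 43, 49, 53, 55, 50, 45, 43, 39, 38, 38, 37, 34, 30, 27, 24, 21]
18 [36, 36, 42, 43, 38, 34, 36, 39, 35, 30, 19, 16, 20, 25, 31, 34, 32, 33, 37, 37, 34, 32, 28, 24, 23, 21, 18, 18]
20 [6, 21, 37, 52, 49, 44, 65, 80, 75, 64, 51, 40, 32, 23, 20, 18, 18, 26, 35, 32, 28, 22, 17, 17, 15, 15, 15, 15]
24 [30, 71, 101, 119, 129, 132, 143, 146, 141, 139, 141, 145, 137, 119, 80, 44, 19, 18, 18, 17, 15, 13, 12, 12, 13, 13, 12, 13]
18.55 [ 622.2 -209.3   56.1] psi 1.063 q [ 0.48  0.71 -0.34  1.6   0.29  0.89 -0.47] F [-1.9 -1.5 14.7] w 10.7 97.5
[-0.31954082  0.59826431  0.32701377]
```

>>> servo_tool --plan "0 0 0 0.04 0; 0 0 0 0.06 0; 0 0 0 0.06 0; 0 0 0 0.06 0"

```text
clock: 18.88
tool_pos: [622.2, -209.2, 56.1]
tool_rot: [0.001, 0.877, 0.481, -0.0]
ft_force: [-2.7, -0.8, 14.6]
width: 11.0
grasp_force: 97.6
```

Run:
```python
from h import *
import pickle
s=st();print(s["moment"])
S0=pickle.load(open("scene0.pkl","rb"));S=env.read_camera("scene")
for nm,c,R in(("b",S0,range(-40,40,5)),("n",S,range(-140,-30,5))):
  for r in(16,18): print(nm,r,[cv2.getRectSubPix(c["color"],(1,1),tuple(float(x)for x in proj(c,(623.4+r*np.cos(np.radians(d)),-208.6+r*np.sin(np.radians(d)),63))))[0,0,2] .item() for d in R])
print(list(range(-140,-30,5)))
```

```text
18.88 [ 622.2 -209.2   56.1] psi 1.004 q [ 0.48  0.71 -0.33  1.6   0.28  0.88 -0.52] F [-2.7 -0.8 14.6] w 11.0 97.6
[-0.35773927  0.6722524   0.6373898 ]
b 16 [165, 166, 166, 163, 159, 153, 147, 148, 151, 158, 164, 168, 167, 166, 165, 164]
b 18 [167, 168, 168, 165, 162, 157, 157, 157, 163, 171, 173, 173, 171, 168, 165, 163]
n 16 [44, 48, 54, 58, 64, 72, 80, 89, 100, 112, 122, 131, 139, 147, 155, 163, 170, 176, 180, 183, 184, 183]
n 18 [70, 75, 80, 83, 87, 91, 97, 105, 113, 121, 130, 138, 147, 154, 163, 170, 177, 182, 186, 187, 188, 187]
[-140, -135, -130, -125, -120, -115, -110, -105, -100, -95, -90, -85, -80, -75, -70, -65, -60, -55, -50, -45, -40, -35]
```

>>> servo_tool --plan "0 0 0 0 0; 0 0 0 0 0; 0 0 0 0 0; 0 0 0 0 0; 0 0 0 0 0"

```text
clock: 19.35
tool_pos: [622.2, -209.2, 56.0]
tool_rot: [0.001, 0.877, 0.481, -0.0]
ft_force: [-3.0, -1.3, 13.7]
width: 10.6
grasp_force: 97.6
```

Run:
```python
from h import *
s=st();print(s["moment"])
T=env.read_camera("top");h=cv2.cvtColor(T["color"],cv2.COLOR_BGR2HSV)
print(h[222,218:232,2])
if s["moment"][2]>.4 and s["grasp_force"]>20: print(env.sign_off())
```

```text
19.35 [ 622.2 -209.2   56. ] psi 1.004 q [ 0.48  0.71 -0.33  1.6   0.28  0.88 -0.52] F [-3.  -1.3 13.7] w 10.6 97.6
[-0.36453945  0.60956363  0.63411778]
[210 206 206 204 200 205 205 209 209 152  59  68  72  69]
the job is handed in; nothing more can be done
None
```

I handed the job in at about 19 s: the mark measured about 2 mm from under the punch tip, and the key was home, turned against the stop and still gripped. The verdict wasn't shown, and the stop is inferred from the turning torque because the gripper hid the plug's tick.

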